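# Close the square sample jar snugly in the bench holder

### The arm

A 6-joint arm with a two-finger parallel gripper is mounted at the origin on the work surface. World frame = base frame: x ahead of the robot, y to its left, z up, the work surface at z = 0. Lengths are in m, angles in rad, forces in N, time in s.
With the tool pointing down it reaches from about 0.375 to 0.9 m from the base axis. Payload 3.1 kg.
Tool frame: the origin (TCP) lies midway between the tips of the shut fingers; the grasp point (between the pads) lies 19 mm behind it; x points along the fingers, y is the direction in which the jaws open and shut, and the axes are right-handed (so a half turn about x gives the same grasp; the last joint's range is limited). The gripper opens to 85 mm and grips with 20 to 120 N. Pads are 22 mm wide; open, the fingers measure 114 mm over their backs; the gripper's body (76 mm by 85 mm) begins 54 mm behind the grasp point. The pads swing forward as they close: fully open they stand 13 mm farther back than shut.
Start: joints at [-1.518, 0.527, 1.433, -0, 1.181, -0.178], TCP at [0.143, -0.608, 0.2] pointing down, gripper open.
Joint ranges: [-3.08, 3.08], [-0.75, 2.2], [0.22, 2.44], [-1.43, 4.57], [0, 2.65], [-2.85, 2.85]. Speed limits (rad/s): [2.79, 2.79, 3.14, 3.14, 3.14, 3.14].

### API

Orientations are given as a unit quaternion [x, y, z, w].
In Python, from station import manip gives the robot as it stands.
- The arm moves only by the tool carry_out, never from a script. Its argument "commands" is a list that holds one entry, the list of rows, each a list of 7 numbers: the shift along the tool's x, y, z in units of 25 mm (1.0 is 25 mm), then the turn, a rotation vector about the tool's x, y, z in units of 5 degrees (1.0 is 5 degrees), then the finger opening in mm, from 0 to 85.4. A call has exactly 5 rows; each row is the pose to reach, as a shift and turn from the pose commanded when the call began, along the tool's axes at that moment; what a row does not reach only later rows make up. A row lasts 1/10 s, in which the tool goes at most 50 mm and 8.59 degrees, less where a joint would pass 70% of its speed; a pose out of reach is approached as far as the arm can. A call with a gripper value outside its range is refused whole. The fingers move at their own pace and stop on an object; "force" is the grip in N (left out, the last holds). Time passes only in rows, so rows that repeat a pose let the fingers close, or fill a call up. It gives the time, the measured TCP pose, the force and the opening at its end, in the units of the state.
- manip.sense(): the state, without advancing time (a new reading comes with each control period).
- manip.snapshot(name): name is "scene" or "side" or "wrist"; returns a dict with "image" (384x512x3 uint8, red, green, blue), "fx", "fy", "cx", "cy" (pixels), "rvec" (rotation vector, rad) and "tvec" (3), from world to camera coordinates, as OpenCV has them. Camera axes: x right, y down, z forward; pixel columns grow to the right and rows downward; lengths in m; the calibration is good to about 2 mm. A picture is of the moment at which its call begins. There is no depth.
- manip.sign_off(): hands the job in, once; it reports no verdict.
The state is a dict: "t": time; "q": joint angles; "qd": joint speeds; "tau": joint torques, N m; "tcp_pos": TCP position; "tool_rot": TCP orientation; "force": force on the tool from outside, world axes, zero at the start; "ft_torque": the same for the moment, N m; "finger_gap": opening from 0.0 (shut) to 1.0 (fully open).
Only numpy, scipy, OpenCV 4.12 (cv2) and the standard library are available. Lean on these libraries where they do the work, as an engineer would, in place of code of your own. Each camera call takes 0.05 s, during which the arm holds its last target.

### The job

Stand the square white sample jar in the square well of the metal bench holder, right down on the floor of the well. Then, with the jar in the holder, screw its black lid clockwise until you feel it bite on its seal and the turning torque climbs to snug, without overtightening it, and let go. Leave the other things on the bench where they are.

Things in the scene. Friction and masses are not known exactly. Their poses are not given: they have to be found in the camera images.
- jar: Loose white square plastic jar, 122 mm tall with its lid, 0.3 to 0.65 kg; body 64 x 64 x 88 mm tall with flat sides. Grip it across two opposite sides, best 70 mm above its underside, the fingers passing outside the lid. Origin: centre of its underside, z up, x and y square to its sides; a blank paper label is on the -x side. The other jar is round.
- lid_top (a point): Centre of the top of the jar's round black lid, on the jar's axis, z up; x and y turn with the lid. Captive on the jar, started on its thread but loose, the lid turns clockwise (seen from above) at about 0.06 N m for an unknown 1.6 to 2.4 rad, its top always 122 mm above the jar's underside, before it meets its seal. Most wrists need more than one grasp.
- lid: The same lid: 62 mm across, 26 mm tall, ribs all alike; origin: centre of its underside, 8 mm over the square body. Grip it 16 mm above that with 25 to 40 N. On meeting the seal the torque jumps to 0.2 N m, then rises 0.2 N m per further 0.1 rad, held still up to 0.4 less. Snug: 0.07 to 0.45 rad past meeting it (0.35 to 1.0 N m, best 0.6). Past 0.5 rad it is overtightened. Let go, it eases back to 0.1 rad: still snug.
- seal_ring (a point): Centre of the rubber seal, hidden inside under the lid, on the jar's axis and 96 mm above the jar's underside while the lid is loose. Once the lid has met it, it is pressed down only 0.4 mm for each further 0.1 rad that the lid is turned, and it rises again as the lid eases back.
- holder: Aluminium block 120 x 120 x 40 mm fixed to the bench, with a square well in its top in line with its sides. Origin: centre of its underside; z up.
- holder_well (a point): Centre of the floor of the holder's well, 10 mm above the bench. The well is 69 x 69 mm and 30 mm deep with a 5 mm chamfer at its mouth, 40 mm above the bench; x and y are square to its sides. The jar fits with 5 mm of play in any of its four quarter turns, and when down its underside is at this point. The well then keeps the jar from turning, apart from about 0.08 rad of play.
- round_jar: Bystander: round white jar with a black lid, 60 mm in diameter, 75 mm tall; origin at the centre of its underside.
- beaker: Bystander: open glass beaker, 64 mm in diameter, 75 mm tall; origin at the centre of its underside.
- logger: Bystander: grey data logger box 110 x 65 x 26 mm lying flat; origin at the centre of its underside.
- probe: Bystander: sensor probe lying flat, black handle 100 x 24 x 20 mm, with a steel stem along +x, about 170 mm long in all; origin on the underside, 70 mm from the handle's end.
- dish: Bystander: flat glass dish, 84 mm in diameter, 14 mm tall; origin at the centre of its underside.
- small_carton: Bystander: small cardboard carton 90 x 70 x 45 mm; origin at the centre of its underside.

How it is judged:
On the way, in this order (a step that is already met when the one before it is completed fails the run):
1. the square jar stands upright on the floor of the holder's well (horizontal distance between jar and holder_well below 0.004 m and z of jar in the frame of holder_well below 0.003 m and angle between jar's own z axis and vertical below 0.06 rad), for 0.2 s.
2. the lid is screwed down snug on its seal with the jar in the holder (all of step 1 and z of seal_ring in the frame of jar between 0.0942 and 0.09572 m), for 0.2 s.
At the end, for the whole second after the job is handed in: The jar stands in the holder's well, within 4 mm of its centre, its underside within 3 mm of the well's floor and upright within 0.06 rad, at rest and released; its lid is 0.07 to 0.45 rad past the point where it first met its seal (its seal pressed down 0.28 to 1.8 mm) (all of step 2 and linear speed of jar below 0.02 m/s and contact force between jar and the fingers below 0.1 N); the robot touches nothing.
It fails at once if the lid is overtightened: more than 0.5 rad past meeting its seal (z of seal_ring in the frame of jar below 0.094 m).
It fails at once if a bystander is pushed more than 30 mm from its place (distance of any of round_jar, beaker, logger, probe, dish, small_carton from where it was at the start of the episode above 0.03 m).
It also fails if it takes over 72 s, if anything falls off the work surface, if the arm or the gripper's body presses on something with over 40 N, if the wrist force passes 120 N, or if a joint passes its speed limit or range.

## Working session

There is one attempt and no reset: what is moved stays moved. The work goes in short steps, Python scripts to look and compute and a tool call to move; the robot and the scene stay as the last step left them, time stands still between calls to the robot, and variables do not carry over. Pictures are saved under pics/ and viewed, and the job is handed in when it is done.

Besides the shell and the picture viewer there is one more tool, called after "Request:" by a JSON object that holds its "method" and its "body", one argument or row to a line. carry_out: Moves the arm, as the interface text tells. Its arguments: {"type":"object","properties":{"commands":{"type":"array"},"force":{"type":"number"}},"required":["commands"]}

```bash
ls; mkdir -p pics; python3 - <<'E'
from station import manip
import cv2
print(manip.sense())
for n in ["scene","side","wrist"]:
    s=manip.snapshot(n)
    cv2.imwrite(f"pics/{n}0.png",s["image"][:,:,::-1])
    print(n,s["fx"],s["cx"],s["cy"],s["rvec"],s["tvec"])
E
```

```text
pics
{'t': 0.0, 'q': array([-1.51847544e+00,  5.28445992e-01,  1.43387857e+00, -1.07521520e-05,
        1.18139753e+00, -1.78482263e-01]), 'qd': array([-0.00117739,  0.0014236 , -0.00141805,  0.00023894,  0.00020679,
       -0.00013478]), 'tau': array([-7.54686589e-04, -4.42346692e+01, -1.78023022e+01, -2.27366941e-04,
        8.46280775e-03, -2.73363003e-05]), 'tcp_pos': array([ 0.14297014, -0.60763978,  0.19935363]), 'tool_rot': array([ 0.70244694,  0.08217322, -0.70235903,  0.08067004]), 'force': array([-1.18320288, -0.77187634, -0.25783674]), 'ft_torque': array([ 0.02272584,  0.00620326, -0.04427265]), 'finger_gap': 0.9979924771187303}
scene 360.57551912412424 253.1356065106864 188.3455425150319 [ 1.91142395  1.79565151 -0.57428222] [-0.04793853 -0.38733196  1.42571908]
side 399.087938844145 256.9651565043372 181.18263980356286 [ 0.77908947 -2.39440337  1.28749361] [0.41745008 0.2642238  1.1434166 ]
wrist 298.64911824875736 252.6825674698131 189.91961970157794 [-2.26036122  1.7902652   0.28412616] [-0.62326636 -0.03988908  0.38022426]
```

View pics/scene0.png

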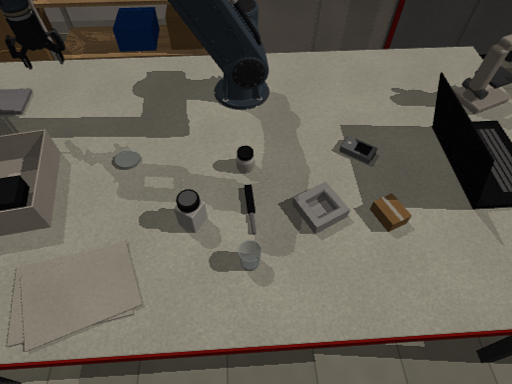

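View pics/side0.png

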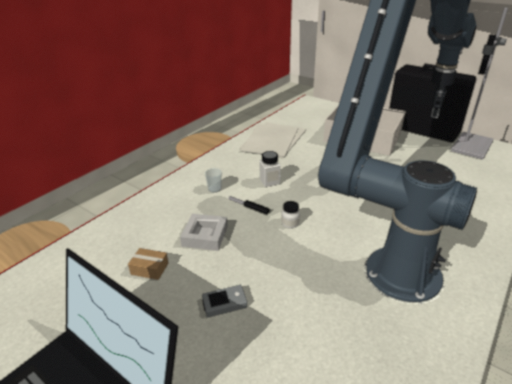

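View pics/wrist0.png

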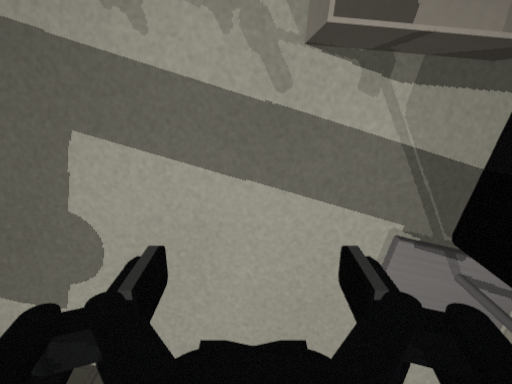

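The scene view shows the square jar at about (190,210), the holder at (321,207), the round jar at (245,158), the probe at (250,208) and the beaker at (250,255). I'll zoom in on the jar and the holder.

```bash
cat > h.py <<'E'
import numpy as np, cv2
from scipy.spatial.transform import Rotation as R
def cam(s):
    Rm=R.from_rotvec(s["rvec"]).as_matrix(); return Rm,np.array(s["tvec"])
def ray(s,u,v,z):
    Rm,t=cam(s); d=Rm.T@np.array([(u-s["cx"])/s["fx"],(v-s["cy"])/s["fy"],1]); c=-Rm.T@t
    return c+d*(z-c[2])/d[2]
def proj(s,P):
    Rm,t=cam(s); p=np.atleast_2d(P)@Rm.T+t
    return np.c_[s["fx"]*p[:,0]/p[:,2]+s["cx"], s["fy"]*p[:,1]/p[:,2]+s["cy"]]
def crop(s,u,v,w,h,k,name):
    im=s["image"][v:v+h,u:u+w,::-1]; im=cv2.resize(im,None,fx=k,fy=k,interpolation=cv2.INTER_CUBIC)
    cv2.imwrite("pics/"+name,im)
E
python3 - <<'E'
from station import manip
from h import *
s=manip.snapshot("scene"); t=manip.snapshot("side")
import pickle; pickle.dump((s,t),open("s0.pkl","wb"))
crop(s,160,170,200,75,4,"c1.png")
crop(t,170,140,150,120,5,"c2.png")
for n,a,b,z in [("lid",188,199,.122),("hold",321,207,.03),("round",245,152,.075),("beaker",250,256,.04),("probe",250,200,.02),("dish",127,159,.014),("logger",358,150,.026),("carton",391,212,.045)]: print(n,ray(s,a,b,z).round(3))
for n,a,b,z in [("lid",270,158,.12),("hold",204,230,.03)]: print(n,ray(t,a,b,z).round(3))
E
```

```text
lid [ 0.592 -0.167  0.122]
hold [0.582 0.212 0.03 ]
round [ 0.391 -0.003  0.075]
beaker [ 0.731 -0.008  0.04 ]
probe [0.537 0.004 0.02 ]
dish [ 0.345 -0.394  0.014]
logger [0.361 0.377 0.026]
carton [0.62  0.408 0.045]
lid [ 0.572 -0.155  0.12 ]
hold [0.57  0.215 0.03 ]
```

View pics/c1.png

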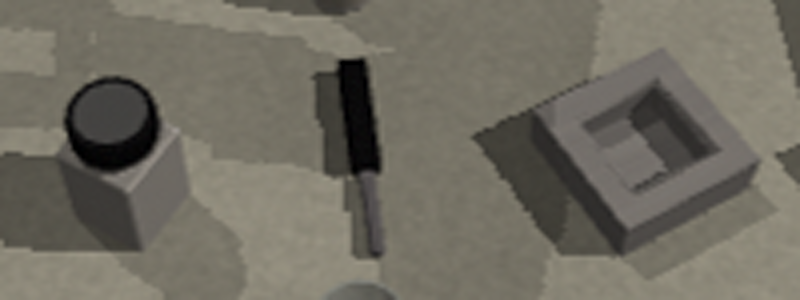

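View pics/c2.png

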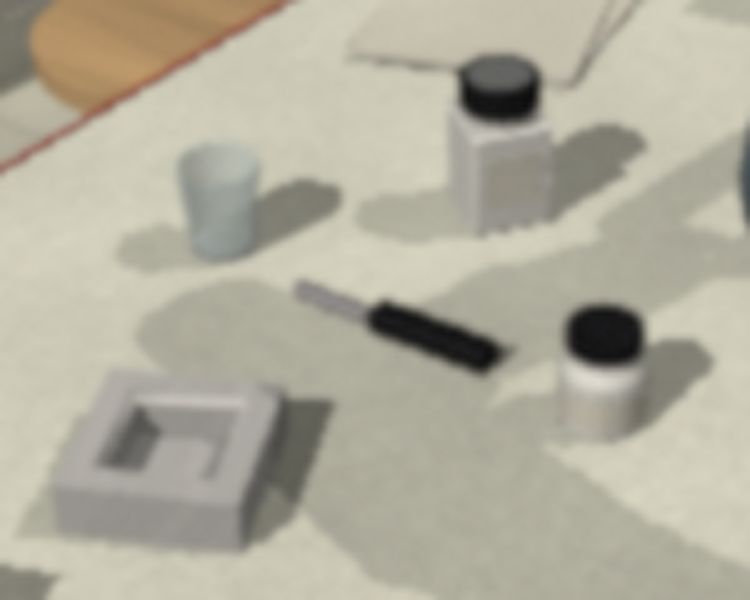

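```bash
cat > fit.py <<'E'
from h import *
import pickle
from scipy.optimize import least_squares
s,t=pickle.load(open("s0.pkl","rb"))
def fs(x,y): return (160+(x+.5)/4-.5,170+(y+.5)/4-.5)
def ft(x,y): return (170+(x+.5)/5-.5,140+(y+.5)/5-.5)
def fit(obs,half,x0):
    def res(p):
        c,sn=np.cos(p[2]),np.sin(p[2]); r=[]
        for cm,uv,(a,b),z in obs:
            P=[p[0]+half*(c*a-sn*b),p[1]+half*(sn*a+c*b),z]
            r+=list(proj(cm,P)[0]-uv)
        return np.array(r)
    o=least_squares(res,x0,loss="soft_l1"); print(o.x.round(4),np.abs(o.fun).max()); print(res(o.x).reshape(-1,2).round(1).tolist()); return o.x
E
python3 - <<'E'
from fit import *
# order corners: scene image right=+y, down=+x
for cams in ("both","s","t"):
    H=[(s,fs(533,118),(0,-1.414),.04),(s,fs(662,48),(-1.414,0),.04),(s,fs(760,160),(0,1.414),.04),(s,fs(623,232),(1.414,0),.04),(s,fs(622,255),(1.414,0),0)]
    T=[(t,ft(110,370),(1.414,0),.04),(t,ft(285,390),(0,-1.414),.04),(t,ft(243,515),(-1.414,0),.04),(t,ft(58,490),(0,1.414),.04),(t,ft(240,550),(-1.414,0),0)]
    fit(H*(cams!="t")+T*(cams!="s"),.06,[.58,.21,0])
    J=[(s,fs(182,130),(0,1.414),.088),(s,fs(128,190),(1.414,0),.088),(s,fs(58,155),(0,-1.414),.088),(s,fs(140,250),(1.414,0),0),(s,fs(190,192),(0,1.414),0),(s,fs(113,112),(0,0),.122)]
    K=[(t,ft(550,122),(-1.414,0),.088),(t,ft(487,137),(0,1.414),.088),(t,ft(487,235),(0,1.414),0),(t,ft(550,220),(-1.414,0),0),(t,ft(500,75),(0,0),.122),(t,ft(453,105),(1.414,0),.088)]
    fit(J*(cams!="t")+K*(cams!="s"),.032,[.58,-.16,0])
E
```

```text
[ 0.5737  0.2113 -0.3191] 2.2211262928542226
[[-0.3, -2.2], [-0.4, -0.8], [-0.1, -0.5], [1.0, -0.5], [-0.8, 0.6], [-0.3, -0.2], [-0.2, -0.8], [-1.1, -1.5], [-1.8, -0.5], [0.5, 1.3]]
[ 0.5868 -0.1711  0.2244] 2.3375750292846647
[[-0.8, -1.7], [-0.2, 0.5], [-1.9, -0.3], [0.8, 1.2], [0.2, -0.8], [-1.2, -0.3], [0.9, 0.8], [-2.3, 1.2], [-2.2, 1.4], [0.6, 0.8], [-0.3, -0.0], [-1.9, -0.4]]
[ 0.5757  0.2114 -0.3197] 1.6984922535568785
[[-0.2, -1.7], [-0.2, -0.3], [0.1, 0.1], [1.1, 0.1], [-0.6, 1.2]]
[ 0.5873 -0.1689  0.1758] 1.4895630818513155
[[0.1, -0.9], [-0.2, 0.8], [-1.3, -0.8], [0.8, 1.5], [1.1, -0.1], [-0.5, -0.2]]
[ 0.571   0.2117 -0.3146] 1.635383738627354
[[0.1, 0.2], [0.3, -0.5], [-0.4, -1.1], [-1.2, -0.0], [1.1, 1.6]]
[ 0.5875 -0.1758  0.3144] 1.8153288221155321
[[1.8, -0.3], [-0.7, 0.8], [-0.6, 1.0], [1.4, -0.4], [0.3, -0.6], [-1.7, -0.5]]
```

```bash
cat >> h.py <<'E'
def Rt(yaw):
    c,s=np.cos(yaw),np.sin(yaw)
    return np.array([[0,c,s],[0,s,-c],[-1,0,0.]])
def state(st):
    Rm=R.from_quat(st["tool_rot"]).as_matrix()
    return np.array(st["tcp_pos"]),Rm,np.arctan2(Rm[1,1],Rm[0,1])
def delta(st,pos,yaw):
    p,Rm,y=state(st)
    d=Rm.T@(np.array(pos)-p)/.025
    rv=R.from_matrix(Rm.T@Rt(yaw)).as_rotvec()/np.deg2rad(5)
    print("delta",d.round(3),rv.round(3))
E
python3 - <<'E'
from station import manip
from h import *
st=manip.sense();w=manip.snapshot("wrist")
p,Rm,y=state(st); print(p,y,Rm.round(3))
C,t=cam(w); print("cam in tool",(Rm.T@(-C.T@t-p)).round(4)); print((C@Rm).round(3))
delta(st,[.52,-.2,.3],y)
for yaw in (-.58,-.58+1.571,-.58+3.1416): delta(st,[.587,-.171,.3],yaw)
E
```

```text
[ 0.14297236 -0.60804627  0.19984376] -1.3400626456045401 [[-0.     0.229 -0.973]
 [ 0.001 -0.973 -0.229]
 [-1.    -0.001 -0.   ]]
cam in tool [-0.1737 -0.0009 -0.0791]
[[-0.001  1.    -0.   ]
 [-0.308 -0.     0.951]
 [ 0.951  0.001  0.308]]
delta [ -3.991 -12.444 -18.415] [-0.    -0.002  0.011]
delta [ -3.99  -12.961 -21.289] [-8.71e+00 -6.00e-03  1.00e-02]
delta [ -3.99  -12.961 -21.289] [-2.6712e+01 -1.4000e-02  3.0000e-03]
delta [ -3.99  -12.961 -21.289] [2.729e+01 1.300e-02 8.000e-03]
```

Request:
{"method": "carry_out", "body": {
  "commands": [
    [[-4,-4.8,-7.8,0,0,0,85],[-4,-4.8,-7.8,0,0,0,85],[-4,-4.8,-7.8,0,0,0,85],[-4,-4.8,-7.8,0,0,0,85],[-4,-4.8,-7.8,0,0,0,85]]
  ]
}}

```text
t: 0.8
tcp_pos: [0.3064, -0.4455, 0.3011]
tool_rot: [0.702, 0.081, -0.702, 0.081]
force: [1.2, -0.5, 0.9]
finger_gap: 0.995
```

Request:
{"method": "carry_out", "body": {
  "commands": [
    [[0,-4.8,-7.8,-7,0,0,85],[0,-4.8,-7.8,-7,0,0,85],[0,-4.8,-7.8,-7,0,0,85],[0,-4.8,-7.8,-7,0,0,85],[0,-4.8,-7.8,-7,0,0,85]]
  ]
}}

```text
t: 1.3
tcp_pos: [0.4697, -0.2825, 0.3005]
tool_rot: [0.645, 0.291, -0.644, 0.291]
force: [0.4, 0.8, 0.6]
finger_gap: 0.997
```

```bash
python3 - <<'E'
from station import manip
from h import *
st=manip.sense();print(st["t"],st["tcp_pos"],state(st)[2],st["q"].round(3))
delta(st,[.587,-.171,.3],-.58)
E
```

```text
1.3 [ 0.46969514 -0.28248778  0.30049406] -0.7235644536529031 [-7.460e-01  3.180e-01  1.495e+00  1.000e-03  1.329e+00 -2.300e-02]
delta [ 0.027  0.564 -6.449] [-1.645 -0.012 -0.003]
```

Request:
{"method": "carry_out", "body": {
  "commands": [
    [[0,0.56,-6.45,-1.6,0,0,85],[0,0.56,-6.45,-1.6,0,0,85],[0,0.56,-6.45,-1.6,0,0,85],[0,0.56,-6.45,-1.6,0,0,85],[0,0.56,-6.45,-1.6,0,0,85]]
  ]
}}

```text
t: 1.8
tcp_pos: [0.5865, -0.173, 0.2999]
tool_rot: [-0.623, -0.334, 0.623, -0.334]
force: [0.2, -0.3, -0.3]
finger_gap: 0.995
```

```bash
python3 - <<'E'
from station import manip
from h import *
import pickle
st=manip.sense();w=manip.snapshot("wrist")
pickle.dump((st,w),open("w1.pkl","wb"))
crop(w,100,60,320,260,2.5,"w1.png")
print(st["tcp_pos"],state(st)[2],st["q"].round(3))
E
```

```text
[ 0.58648215 -0.17299714  0.29987656] -0.5858373260816512 [-0.469  0.416  1.341 -0.     1.386  0.117]
```

View pics/w1.png

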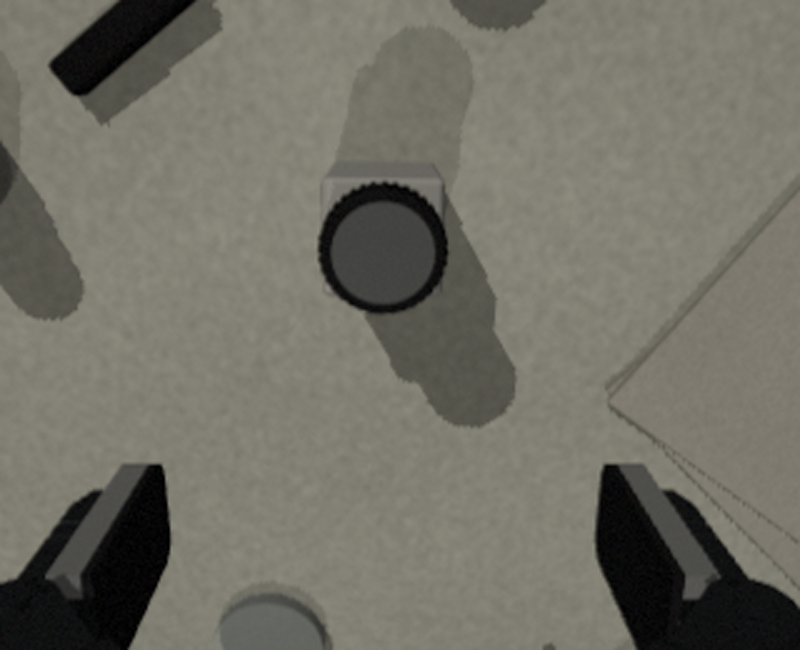

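The lid centre is at crop pixel (383,248). The far top edge of the jar body runs from (322,180) to (441,178), so the jaw yaw is already almost square to the jar.

```bash
python3 - <<'E'
from h import *
import pickle
st,w=pickle.load(open("w1.pkl","rb"))
f=lambda x,y:(100+(x+.5)/2.5-.5,60+(y+.5)/2.5-.5)
p,Rm,y=state(st)
L=ray(w,*f(383,248),.122); a=ray(w,*f(322,180),.088); b=ray(w,*f(441,179),.088)
# lower far corners of body? vertical strip top
a2=ray(w,*f(330,163),0);b2=ray(w,*f(434,163),0)
print(L,"tool",Rm.T@(L-p))
for q in (a,b,a2,b2): print((Rm.T@(q-p)).round(4))
d=b-a; print(np.linalg.norm(d),np.arctan2(d[1],d[0]), y)
print("lid left/right",ray(w,*f(319,249),.118),ray(w,*f(447,249),.118),np.linalg.norm(ray(w,*f(319,249),.118)-ray(w,*f(447,249),.118)))
E
```

```text
[ 0.58878303 -0.16903809  0.122     ] tool [ 0.17787524 -0.00018983 -0.00462596]
[ 0.2119 -0.0313 -0.0327]
[ 0.2119  0.0294 -0.0332]
[ 0.2999 -0.0331 -0.0324]
[ 0.2999  0.0317 -0.0324]
0.06075932286714114 -0.5774836905078402 -0.5858373260816512
lid left/right [ 0.56219513 -0.15301559  0.118     ] [ 0.61388435 -0.18730937  0.118     ] 0.06203094833508394
```

Request:
{"method": "carry_out", "body": {
  "commands": [
    [[1,0,-0.06,-0.1,0,0,85],[2.5,0,-0.06,-0.1,0,0,85],[4,0,-0.06,-0.1,0,0,85],[5.5,0,-0.06,-0.1,0,0,85],[6.5,0,-0.06,-0.1,0,0,85]]
  ]
}}

```text
t: 2.35
tcp_pos: [0.5834, -0.1748, 0.1354]
tool_rot: [-0.622, -0.336, 0.624, -0.334]
force: [0.2, -0.4, -0.2]
finger_gap: 0.998
```

Request:
{"method": "carry_out", "body": {
  "commands": [
    [[1,0,0,0,0,0,85],[2,0,0,0,0,0,85],[2.8,0,0,0,0,0,85],[3.36,0,0,0,0,0,85],[3.36,0,0,0,0,0,85]]
  ]
}}

```text
t: 2.85
tcp_pos: [0.5842, -0.1742, 0.0521]
tool_rot: [-0.622, -0.336, 0.624, -0.334]
force: [-0.3, -0.4, -0.7]
finger_gap: 0.996
```

Request:
{"method": "carry_out", "body": {
  "commands": [
    [[0,0,0,0,0,0,50],[0,0,0,0,0,0,50],[0,0,0,0,0,0,50],[0,0,0,0,0,0,50],[0,0,0,0,0,0,50]]
  ],
  "force": 50
}}

```text
t: 3.35
tcp_pos: [0.5867, -0.1739, 0.0552]
tool_rot: [0.622, 0.335, -0.622, 0.337]
force: [-3.6, -1.3, 7.0]
finger_gap: 0.708
```

```bash
python3 - <<'E'
from station import manip
from h import *
st=manip.sense();w=manip.snapshot("wrist")
crop(w,0,0,512,384,1.5,"w2.png")
print(st["t"],st["tcp_pos"],state(st)[2],st["force"],st["finger_gap"])
E
```

```text
3.35 [ 0.58671637 -0.17385955  0.05519245] -0.5803651180104223 [-3.61102148 -1.28534325  6.97899389] 0.7081729272157355
```

View pics/w2.png

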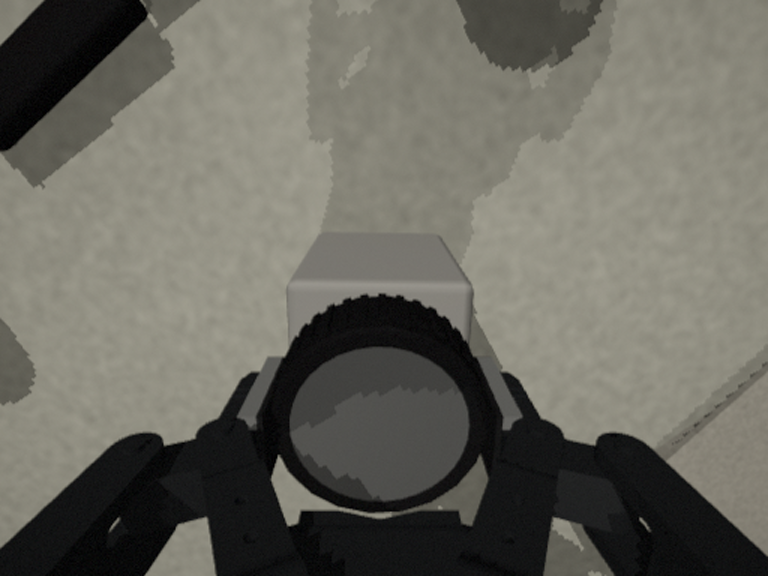

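The jar is gripped. The far body edge runs from (288,284) to (471,284) in the 1.5x image. I'll work out its offset in the hand.

```bash
python3 - <<'E'
from station import manip
from h import *
st=manip.sense();w=manip.snapshot("wrist")
f=lambda x,y:((x+.5)/1.5-.5,(y+.5)/1.5-.5)
p,Rm,y=state(st); print(p,y,st["force"])
for u,v,z in [(288,284,.088),(471,284,.088),(319,233,0),(438,233,0),(380,430,.122)]: print(u,v,(Rm.T@(ray(w,*f(u,v),z)-p)).round(4))
E
```

```text
[ 0.58674608 -0.17389568  0.05521564] -0.5803396593356769 [-2.74813862 -0.01417243  6.30093449]
288 284 [-0.0329 -0.0307 -0.0343]
471 284 [-0.0328  0.0298 -0.0343]
319 233 [ 0.0551 -0.0317 -0.0338]
438 233 [ 0.0552  0.0299 -0.0337]
380 430 [-0.0668 -0.0003 -0.0023]
```

Request:
{"method": "carry_out", "body": {
  "commands": [
    [[-0.8,0,0,0,0,0,50],[-1.8,0,0,0,0,0,50],[-3,0,0,0,0,0,50],[-4.2,0,0,0,0,0,50],[-5,0,0,0,0,0,50]]
  ]
}}

```text
t: 3.95
tcp_pos: [0.587, -0.1731, 0.1802]
tool_rot: [0.623, 0.336, -0.622, 0.336]
force: [0.5, -0.9, -4.5]
finger_gap: 0.711
```

```bash
python3 - <<'E'
from station import manip
from h import *
st=manip.sense();print(st["t"],st["tcp_pos"],st["force"],st["finger_gap"],state(st)[2])
delta(st,[.628,.104,.175],.466)
E
```

```text
3.95 [ 0.58702181 -0.17314264  0.18023734] [ 0.52838819 -0.88116628 -4.49191624] 0.7113588624870979 -0.5804045606772803
delta [  0.208  -4.709 -10.169] [-1.1991e+01  3.0000e-03 -2.2000e-02]
```

Request:
{"method": "carry_out", "body": {
  "commands": [
    [[0,-0.4,-0.8,-1,0,0,50],[0,-0.9,-1.9,-2.2,0,0,50],[0,-1.4,-3,-3.5,0,0,50],[0,-1.9,-4.1,-4.8,0,0,50],[0,-2.4,-5.2,-6,0,0,50]]
  ]
}}

```text
t: 4.45
tcp_pos: [0.607, -0.0301, 0.1778]
tool_rot: [-0.513, -0.487, 0.513, -0.486]
force: [0.5, -0.3, -4.9]
finger_gap: 0.712
```

```bash
python3 - <<'E'
from station import manip
from h import *
st=manip.sense();print(st["t"],st["tcp_pos"])
delta(st,[.628,.104,.175],.466)
E
```

```text
4.45 [ 0.60701128 -0.03008407  0.17780469]
delta [ 0.115  0.556 -5.4  ] [-5.944 -0.013  0.015]
```

Request:
{"method": "carry_out", "body": {
  "commands": [
    [[0,0.1,-1.2,-1.3,0,0,50],[0,0.25,-2.5,-2.6,0,0,50],[0,0.4,-3.8,-4,0,0,50],[0,0.5,-4.8,-5.2,0,0,50],[0,0.55,-5.4,-5.94,0,0,50]]
  ]
}}

```text
t: 4.95
tcp_pos: [0.6283, 0.1051, 0.1776]
tool_rot: [0.371, 0.603, -0.371, 0.601]
force: [0.1, -0.2, -4.5]
finger_gap: 0.711
```

```bash
python3 - <<'E'
from station import manip
from h import *
import pickle
st=manip.sense();w=manip.snapshot("wrist");st=manip.sense()
pickle.dump((st,w),open("w3.pkl","wb"))
crop(w,0,0,512,384,1.5,"w3.png")
print(st["t"],st["tcp_pos"],state(st)[2],st["force"],st["finger_gap"],st["q"].round(3))
E
```

```text
5.0 [0.6285172  0.10719406 0.17767376] 0.4686885661552476 [-1.16329494  2.28192569 -4.66504792] 0.7103237291574717 [-0.008  0.569  1.422  0.004  1.151 -0.478]
```

View pics/w3.png

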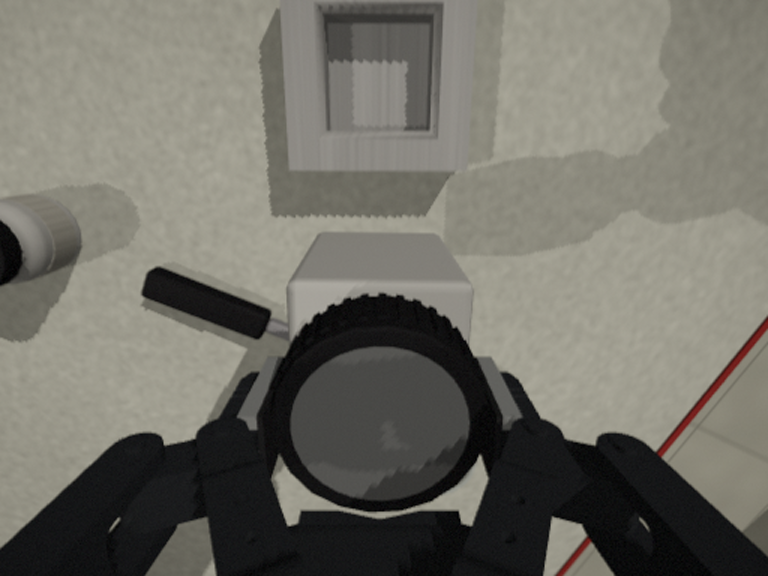

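The holder is visible ahead of the jar, with its well mouth at about (318..442, 3..138). The arm was still settling in that shot, so I'll take another and zoom in.

```bash
python3 - <<'E'
from station import manip
from h import *
import pickle
st=manip.sense();w=manip.snapshot("wrist");st2=manip.sense()
pickle.dump((st,w),open("w3.pkl","wb"))
crop(w,175,0,160,120,5,"w4.png")
print(st["t"],st["tcp_pos"],st2["tcp_pos"],state(st)[2])
E
```

```text
5.0 [0.6285172  0.10719406 0.17767376] [0.62831055 0.10512943 0.17768043] 0.4686885661552476
```

View pics/w4.png

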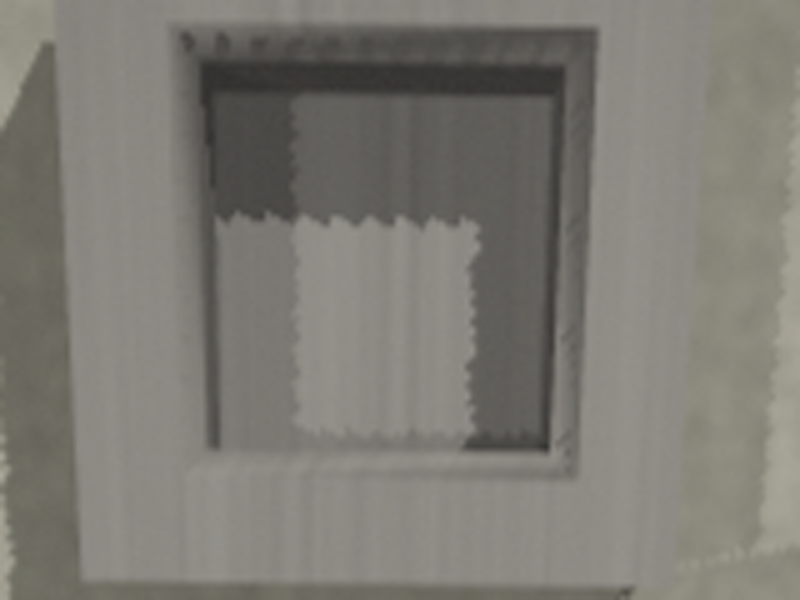

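```bash
python3 - <<'E'
from h import *
import pickle
st,w=pickle.load(open("w3.pkl","rb"))
f=lambda x,y:(175+(x+.5)/5-.5,(y+.5)/5-.5)
p,Rm,y=state(st)
C,t=cam(w); print("cam in tool",(Rm.T@(-C.T@t-p)).round(4)); 
for nm,pts,z in [("mouth",[(170,25),(598,27),(577,475),(187,473)],.04),("well",[(203,62),(565,66),(550,452),(208,450)],.035)]:
    P=np.array([ray(w,*f(*q),z) for q in pts]); T=(P-p)@Rm
    print(nm,T.round(4)[:,1:].tolist(),"mean",T.mean(0).round(4),P.mean(0).round(4))
    print([np.linalg.norm(P[i]-P[i-1]).round(4) for i in range(4)])
    d=(P[1]-P[0])+(P[2]-P[3]); e=(P[0]-P[3])+(P[1]-P[2]); print(np.arctan2(d[1],d[0]),np.arctan2(e[1],e[0])-np.pi/2,y)
# jar in hand now (1.5 img)
g=lambda x,y:((x+.5)/1.5-.5,(y+.5)/1.5-.5)
b=p[2]-.0552
for u,v,z in [(288,284,.088),(471,284,.088),(319,233,0),(438,233,0)]: print((Rm.T@(ray(w,*g(u,v),z+b)-p)).round(4))
E
```

```text
cam in tool [-0.1737  0.0003 -0.0798]
mouth [[-0.0401, -0.1567], [0.0382, -0.1563], [0.0373, -0.0783], [-0.0402, -0.0787]] mean [ 0.1381 -0.0012 -0.1175] [0.5742 0.2119 0.04  ]
[np.float64(0.078), np.float64(0.0783), np.float64(0.0781), np.float64(0.0775)]
0.46434669293213165 0.4623884723806708 0.4686885661552476
well [[-0.0348, -0.1518], [0.0329, -0.1512], [0.0323, -0.0827], [-0.0365, -0.0831]] mean [ 0.1431 -0.0015 -0.1172] [0.5741 0.2115 0.035 ]
[np.float64(0.0688), np.float64(0.0677), np.float64(0.0685), np.float64(0.0688)]
0.46120305291623914 0.4527511173104699 0.4686885661552476
[-0.0327 -0.0299 -0.0344]
[-0.0327  0.0306 -0.0344]
[ 0.0553 -0.031  -0.0339]
[ 0.0553  0.0306 -0.0339]
```

Request:
{"method": "carry_out", "body": {
  "commands": [
    [[0,0,-0.8,0,0,0,50],[0,0,-1.8,0,0,0,50],[0,-0.05,-3,0.07,0,0,50],[0,-0.05,-4.1,0.07,0,0,50],[0,-0.05,-4.62,0.07,0,0,50]]
  ]
}}

```text
t: 5.55
tcp_pos: [0.5741, 0.2066, 0.1783]
tool_rot: [0.374, 0.601, -0.375, 0.599]
force: [-0.0, -0.2, -3.9]
finger_gap: 0.716
```

Request:
{"method": "carry_out", "body": {
  "commands": [
    [[0,0,0,0,0,0,50],[0.3,0,0,0,0,0,50],[0.8,0,0,0,0,0,50],[1.4,0,0,0,0,0,50],[2,0,0,0,0,0,50]]
  ]
}}

```text
t: 6.05
tcp_pos: [0.5769, 0.2036, 0.1271]
tool_rot: [0.375, 0.6, -0.375, 0.599]
force: [0.3, 0.6, -4.0]
finger_gap: 0.71
```

```bash
python3 - <<'E'
from station import manip
from h import *
import pickle
s=manip.snapshot("scene");t=manip.snapshot("side")
st=manip.sense()
a=cv2.resize(s["image"][150:250,270:370,::-1],None,fx=4,fy=4);b=cv2.resize(t["image"][140:260,150:250,::-1],None,fx=4,fy=4)
cv2.imwrite("pics/d1.png",np.hstack([a,b[:400]]))
print(st["t"],st["tcp_pos"],state(st)[2],st["force"],st["q"].round(3))
E
```

```text
6.15 [0.57464813 0.20329953 0.12534485] 0.4531635411273854 [-0.75600918 -0.06818956 -4.66482625] [ 0.157  0.6    1.536 -0.     1.012 -0.296]
```

View pics/d1.png

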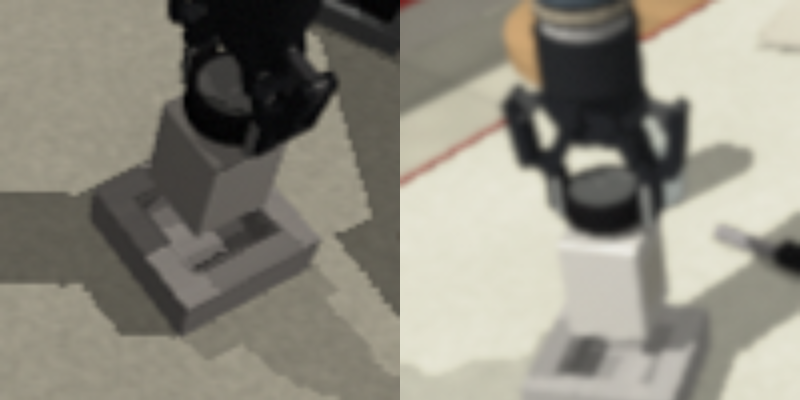

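The jar hovers over the well but looks short of it in y by several millimetres. I'll measure the offset again in the wrist view.

```bash
python3 - <<'E'
from station import manip
from h import *
import pickle
for i in range(4):
    st=manip.sense();w=manip.snapshot("wrist"); C,t=cam(w); print(st["t"],st["tcp_pos"].round(4),(-C.T@t).round(4),state(st)[2],st["q"].round(4))
pickle.dump((st,w),open("w5.pkl","wb"))
crop(w,140,60,240,180,3.333,"w5.png")
E
```

```text
6.15 [0.5746 0.2033 0.1253] [0.5411 0.2755 0.2992] 0.4531635411273854 [ 1.5710e-01  6.0040e-01  1.5363e+00 -4.0000e-04  1.0118e+00 -2.9580e-01]
6.2 [0.5756 0.2037 0.1267] [0.5416 0.2757 0.3005] 0.4533979078646269 [ 1.5740e-01  5.9890e-01  1.5347e+00 -3.0000e-04  1.0124e+00 -2.9580e-01]
6.25 [0.5766 0.2041 0.1279] [0.5421 0.276  0.3016] 0.4536989285603068 [ 1.5780e-01  5.9750e-01  1.5334e+00 -3.0000e-04  1.0123e+00 -2.9580e-01]
6.3 [0.5772 0.2044 0.1286] [0.5424 0.2763 0.3024] 0.4539568262115557 [ 1.5810e-01  5.9660e-01  1.5326e+00 -2.0000e-04  1.0123e+00 -2.9570e-01]
```

View pics/w5.png

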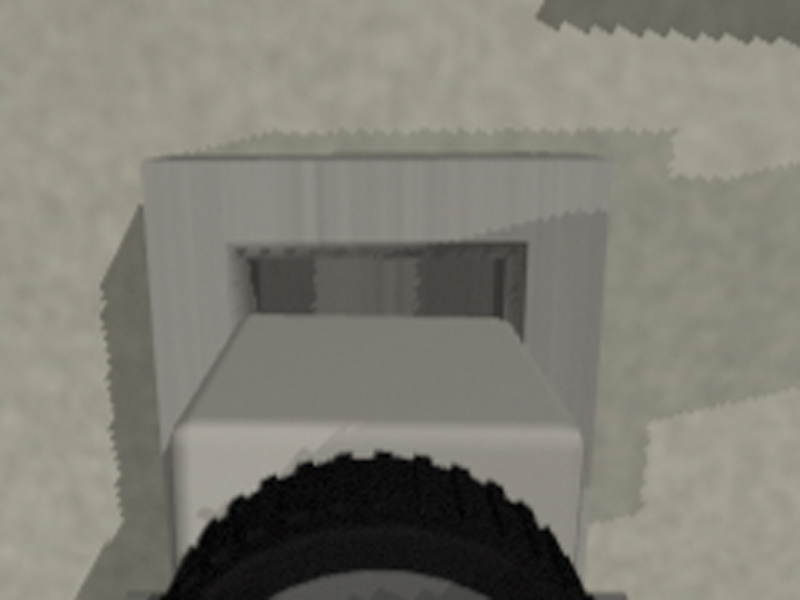

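```bash
python3 - <<'E'
from h import *
import pickle
st,w=pickle.load(open("w5.pkl","rb"))
f=lambda x,y:(140+(x+.5)/3.333-.5,60+(y+.5)/3.333-.5)
p,Rm,y=state(st); b=p[2]-.0552; print(b,y)
for nm,q,z in [("mouth",(228,243),.04),("mouth",(528,242),.04),("out",(143,161),.04),("out",(610,158),.04),("jarbot",(245,317),b),("jarbot",(505,318),b),("jartop",(176,428),b+.088),("jartop",(581,430),b+.088)]:
    print(nm,(Rm.T@(ray(w,*f(*q),z)-p)).round(4)[1:], ray(w,*f(*q),z).round(4))
E
```

```text
0.07343779905767447 0.4539568262115557
mouth [-0.0386 -0.0471] [0.5219 0.2298 0.04  ]
mouth [ 0.0397 -0.0474] [0.5921 0.2644 0.04  ]
out [-0.0592 -0.0678] [0.4943 0.2393 0.04  ]
out [ 0.0595 -0.0685] [0.6007 0.2921 0.04  ]
jarbot [-0.0304 -0.0342] [0.5348 0.2218 0.0734]
jarbot [ 0.0301 -0.034 ] [0.5894 0.2481 0.0734]
jartop [-0.0296 -0.0351] [0.5352 0.2229 0.1614]
jartop [ 0.0306 -0.0347] [0.5895 0.249  0.1614]
```

Request:
{"method": "carry_out", "body": {
  "commands": [
    [[0,0,-0.1,-0.1,0,0,50],[0,0.01,-0.23,-0.1,0,0,50],[0,0.01,-0.23,-0.1,0,0,50],[0,0.01,-0.23,-0.1,0,0,50],[0,0.01,-0.23,-0.1,0,0,50]]
  ]
}}

```text
t: 6.85
tcp_pos: [0.5743, 0.2105, 0.129]
tool_rot: [0.372, 0.601, -0.372, 0.602]
force: [0.8, -0.2, -3.9]
finger_gap: 0.717
```

```bash
python3 - <<'E'
from station import manip
from h import *
import pickle
for i in range(4):
    st=manip.sense();w=manip.snapshot("wrist"); print(st["t"],st["tcp_pos"].round(4),state(st)[2])
pickle.dump((st,w),open("w5.pkl","wb"))
crop(w,140,60,240,180,3.333,"w6.png")
E
```

```text
6.85 [0.5743 0.2105 0.129 ] 0.4640577642301607
6.9 [0.5743 0.2104 0.1289] 0.46399788160876865
6.95 [0.5743 0.2104 0.1289] 0.4639160221027046
7.0 [0.5743 0.2104 0.1288] 0.4638257409841775
```

View pics/w6.png

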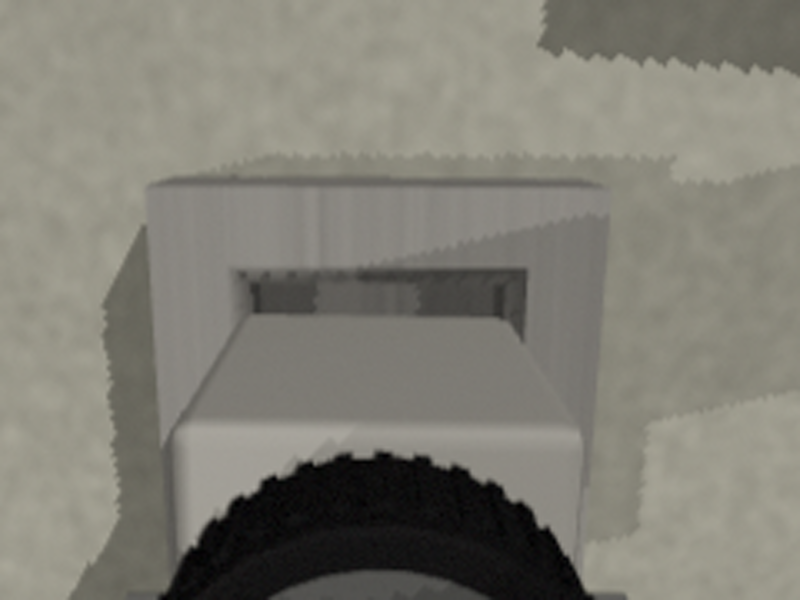

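The arm has settled. The mouth's far edge is now at y = 270, from x = 232 to 528.

```bash
python3 - <<'E'
from h import *
import pickle
st,w=pickle.load(open("w5.pkl","rb"))
f=lambda x,y:(140+(x+.5)/3.333-.5,60+(y+.5)/3.333-.5)
p,Rm,y=state(st); b=p[2]-.0552; print(b,y)
for nm,q,z in [("mouth",(232,270),.04),("mouth",(528,269),.04),("out",(147,187),.04),("out",(608,185),.04),("jarbot",(245,317),b),("jarbot",(505,318),b),("jartop",(176,428),b+.088),("jartop",(581,430),b+.088)]:
    print(nm,(Rm.T@(ray(w,*f(*q),z)-p)).round(4)[1:], ray(w,*f(*q),z).round(4))
E
```

```text
0.07363849478899795 0.4638257409841775
mouth [-0.0379 -0.04  ] [0.5225 0.2292 0.04  ]
mouth [ 0.04   -0.0403] [0.592  0.2643 0.04  ]
out [-0.0587 -0.0613] [0.4943 0.2389 0.04  ]
out [ 0.0595 -0.0618] [0.5999 0.2923 0.04  ]
jarbot [-0.0304 -0.0342] [0.5317 0.2273 0.0736]
jarbot [ 0.0301 -0.034 ] [0.586  0.2542 0.0736]
jartop [-0.0296 -0.035 ] [0.5321 0.2285 0.1616]
jartop [ 0.0306 -0.0347] [0.5861 0.2551 0.1616]
```

Request:
{"method": "carry_out", "body": {
  "commands": [
    [[0.1,0.03,0.05,0,0,0,50],[0.4,0.03,0.05,0,0,0,50],[0.8,0.03,0.05,0,0,0,50],[1.1,0.03,0.05,0,0,0,50],[1.2,0.03,0.05,0,0,0,50]]
  ]
}}

```text
t: 7.55
tcp_pos: [0.5743, 0.2093, 0.097]
tool_rot: [0.371, 0.602, -0.372, 0.601]
force: [-0.6, 0.6, -4.5]
finger_gap: 0.712
```

Request:
{"method": "carry_out", "body": {
  "commands": [
    [[0.2,0,0,0,0,0,50],[0.4,0,0,0,0,0,50],[0.6,0,0,0,0,0,50],[0.75,0,0,0,0,0,50],[0.8,0,0,0,0,0,50]]
  ]
}}

```text
t: 8.05
tcp_pos: [0.5752, 0.2095, 0.0783]
tool_rot: [0.372, 0.602, -0.372, 0.601]
force: [-0.8, 0.2, -4.2]
finger_gap: 0.709
```

```bash
python3 - <<'E'
from station import manip
from h import *
st=manip.sense();w=manip.snapshot("wrist"); print(st["t"],st["tcp_pos"].round(4),state(st)[2],st["force"],st["tool_rot"])
crop(w,140,60,240,180,3.333,"w7.png")
E
```

```text
8.05 [0.5752 0.2095 0.0783] 0.4638332382619558 [-0.82204658  0.15615983 -4.21687343] [ 0.37150128  0.60174931 -0.37188313  0.60132147]
```

View pics/w7.png

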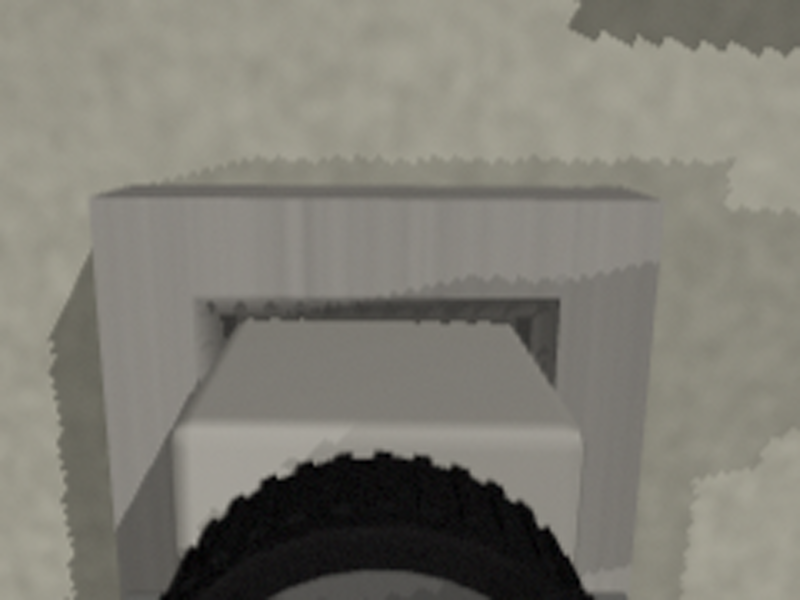

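The jar is entering the well evenly and there is no contact force yet. I'll go on down.

Request:
{"method": "carry_out", "body": {
  "commands": [
    [[0.12,0,0,0,0,0,50],[0.24,0,0,0,0,0,50],[0.36,0,0,0,0,0,50],[0.45,0,0,0,0,0,50],[0.52,0,0,0,0,0,50]]
  ]
}}

```text
t: 8.6
tcp_pos: [0.5754, 0.2096, 0.0655]
tool_rot: [0.372, 0.602, -0.372, 0.601]
force: [0.4, -0.4, -4.2]
finger_gap: 0.715
```

Request:
{"method": "carry_out", "body": {
  "commands": [
    [[0,0,0,0,0,0,50],[0.04,0,0,0,0,0,50],[0.08,0,0,0,0,0,50],[0.1,0,0,0,0,0,50],[0.1,0,0,0,0,0,50]]
  ]
}}

```text
t: 9.1
tcp_pos: [0.5757, 0.2096, 0.0653]
tool_rot: [0.372, 0.601, -0.371, 0.602]
force: [-3.1, -0.5, 6.5]
finger_gap: 0.711
```

```bash
python3 - <<'E'
from station import manip
from h import *
st=manip.sense();w=manip.snapshot("wrist"); print(st["t"],st["tcp_pos"].round(4),state(st)[2],st["force"],st["tool_rot"])
crop(w,140,60,240,180,3.333,"w8.png")
E
```

```text
9.1 [0.5757 0.2096 0.0653] 0.4639178799996258 [-3.13718768 -0.53129125  6.50343602] [ 0.37185299  0.6012412  -0.37148054  0.60186094]
```

View pics/w8.png

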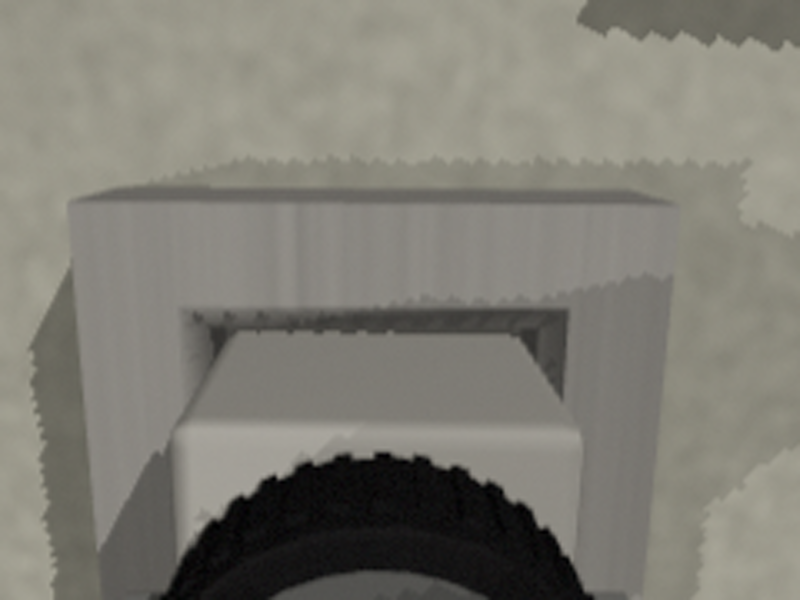

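The TCP reads 0.0653 with 6.5 N upward, so the underside is at about 10 mm, on the floor. I'll release and rise.

Request:
{"method": "carry_out", "body": {
  "commands": [
    [[0,0,0,0,0,0,85],[0,0,0,0,0,0,85],[0,0,0,0,0,0,85],[0,0,0,0,0,0,85],[0,0,0,0,0,0,85]]
  ]
}}

```text
t: 9.65
tcp_pos: [0.5756, 0.2096, 0.0632]
tool_rot: [0.372, 0.602, -0.372, 0.602]
force: [0.6, 0.2, 0.1]
finger_gap: 0.995
```

Request:
{"method": "carry_out", "body": {
  "commands": [
    [[-0.4,0,0,0,0,0,85],[-1.2,0,0,0,0,0,85],[-2.4,0,0,0,0,0,85],[-3.6,0,0,0,0,0,85],[-4.2,0,0,0,0,0,85]]
  ]
}}

```text
t: 10.15
tcp_pos: [0.5772, 0.21, 0.1719]
tool_rot: [0.373, 0.6, -0.37, 0.603]
force: [0.3, -0.1, -0.0]
finger_gap: 0.991
```

Request:
{"method": "carry_out", "body": {
  "commands": [
    [[0,0,0,-1.5,0,0,85],[0,0,0,-3,0,0,85],[0,0,0,-4.5,0,0,85],[0,0,0,-6,0,0,85],[0,0,0,-7,0,0,85]]
  ]
}}

```text
t: 10.65
tcp_pos: [0.5756, 0.2096, 0.1691]
tool_rot: [0.172, 0.686, -0.172, 0.686]
force: [-0.4, -0.6, -0.3]
finger_gap: 1.001
```

```bash
python3 - <<'E'
from station import manip
from h import *
import pickle
for i in range(4):
    st=manip.sense();w=manip.snapshot("wrist"); print(st["t"],st["tcp_pos"].round(4),state(st)[2],st["q"].round(3),st["force"].round(1))
pickle.dump((st,w),open("w9.pkl","wb"))
crop(w,0,0,512,384,1.5,"w9.png")
E
```

```text
10.65 [0.5756 0.2096 0.1691] 1.0790111148746526 [ 0.167  0.546  1.497  0.     1.097 -0.912] [-0.4 -0.6 -0.3]
10.7 [0.5756 0.2096 0.1691] 1.08059993864814 [ 0.167  0.546  1.497  0.     1.097 -0.914] [ 1.1 -0.7  1.3]
10.75 [0.5756 0.2096 0.169 ] 1.0744724372666963 [ 0.167  0.546  1.497  0.     1.097 -0.907] [-1.   0.5 -0.7]
10.8 [0.5756 0.2096 0.1689] 1.0727912218724527 [ 0.167  0.546  1.497  0.     1.097 -0.906] [0.2 0.1 0.2]
```

View pics/w9.png

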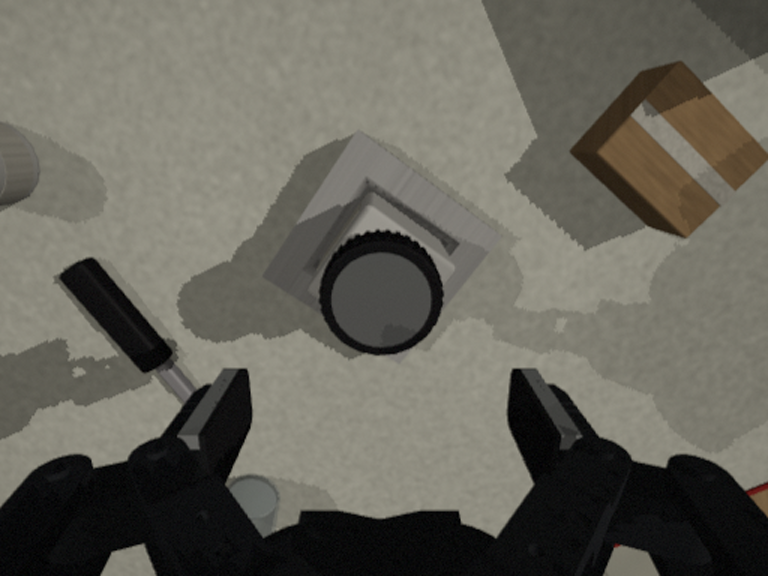

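The jar stands in the well with the lid disc centred at about (382,301). The bystanders look undisturbed.

```bash
python3 - <<'E'
from h import *
import pickle
st,w=pickle.load(open("w9.pkl","rb"))
g=lambda x,y:((x+.5)/1.5-.5,(y+.5)/1.5-.5)
p,Rm,y=state(st)
P=ray(w,*g(382,301),.132);print(P,(Rm.T@(P-p)).round(4))
# holder outer corners z=.04
for q in [(360,131),(503,238),(263,275)]: print(ray(w,*g(*q),.04).round(4))
E
```

```text
[0.57400362 0.21272608 0.132     ] [ 0.0369  0.002  -0.0029]
[0.4954 0.2399 0.04  ]
[0.6029 0.2921 0.04  ]
[0.5465 0.1328 0.04  ]
```

Request:
{"method": "carry_out", "body": {
  "commands": [
    [[0.2,0.06,-0.1,0,0,0,85],[0.8,0.06,-0.1,0,0,0,85],[1.6,0.06,-0.1,0,0,0,85],[2.4,0.06,-0.1,0,0,0,85],[2.76,0.06,-0.1,0,0,0,85]]
  ]
}}

```text
t: 11.35
tcp_pos: [0.5724, 0.212, 0.0972]
tool_rot: [0.173, 0.687, -0.174, 0.684]
force: [-0.1, 0.5, 0.1]
finger_gap: 0.995
```

Request:
{"method": "carry_out", "body": {
  "commands": [
    [[0,0,0,0,0,0,85],[0,0,0,0,0,0,50],[0,0,0,0,0,0,50],[0,0,0,0,0,0,50],[0,0,0,0,0,0,50]]
  ],
  "force": 35
}}

```text
t: 11.85
tcp_pos: [0.5745, 0.2122, 0.1001]
tool_rot: [0.174, 0.685, -0.173, 0.686]
force: [-0.1, 0.3, -1.0]
finger_gap: 0.589
```

```bash
python3 - <<'E'
from station import manip
from h import *
st=manip.sense();s=manip.snapshot("scene");t=manip.snapshot("side")
a=cv2.resize(s["image"][150:250,270:370,::-1],None,fx=4,fy=4);b=cv2.resize(t["image"][140:240,150:250,::-1],None,fx=4,fy=4)
cv2.imwrite("pics/e1.png",np.hstack([a,b]))
for i in range(3):
    st=manip.sense();manip.snapshot("wrist")
    print(st["t"],st["tcp_pos"].round(4),state(st)[2],st["q"].round(3),st["force"].round(2),st["ft_torque"].round(3),st["tau"].round(3)[-1],st["finger_gap"])
E
```

```text
11.95 [0.5742 0.2121 0.0998] 1.0746611648939572 [ 0.172  0.635  1.554 -0.     0.951 -0.903] [-0.01  0.53 -0.17] [ 0.019 -0.044 -0.02 ] 0.0 0.5871107871738258
12.0 [0.5742 0.2121 0.0997] 1.0746359776921777 [ 0.172  0.635  1.554 -0.     0.951 -0.903] [-0.3  -0.31 -1.14] [-0.004 -0.053  0.005] 0.0 0.5833893967885989
12.05 [0.5741 0.2121 0.0995] 1.0746555211366295 [ 0.172  0.635  1.555  0.     0.951 -0.903] [-0.55 -0.4  -0.32] [-0.012  0.008  0.037] 0.0 0.5877568663221403
```

View pics/e1.png

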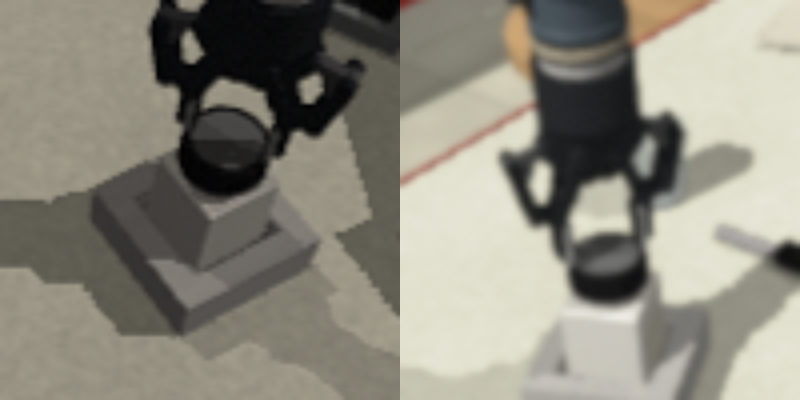

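The gap reads 0.587, which is just the commanded 50 mm, so the fingers may not be on the lid. I'll look from the wrist.

```bash
python3 - <<'E'
from station import manip
from h import *
w=manip.snapshot("wrist");crop(w,0,0,512,384,1.5,"w10.png")
t=manip.snapshot("side");crop(t,175,130,100,100,6,"t10.png")
E
```

```text
(no output)
```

View pics/w10.png

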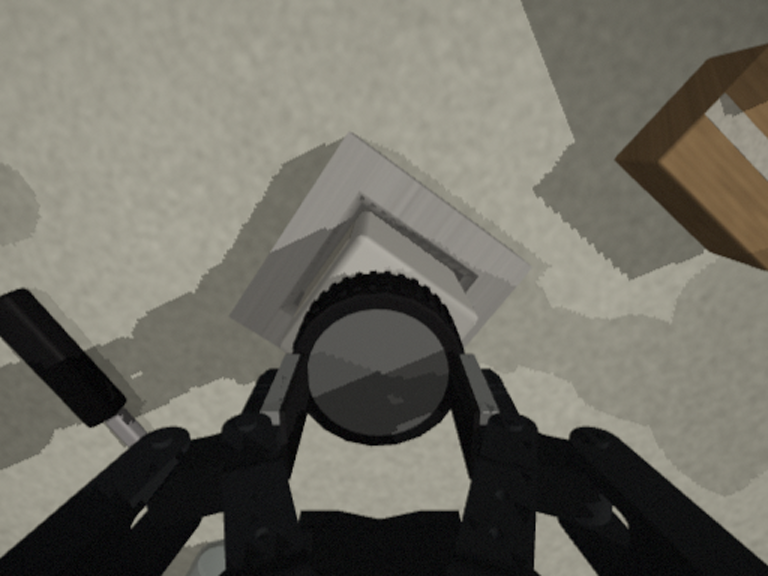

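View pics/t10.png

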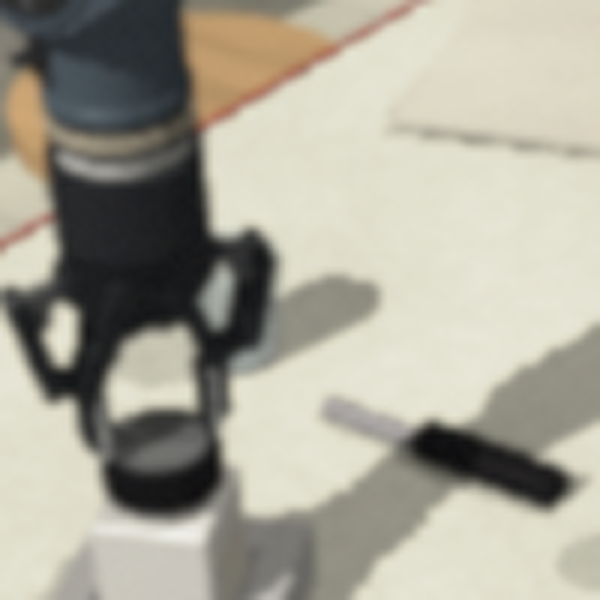

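```bash
python3 - <<'E'
from station import manip
from h import *
w=manip.snapshot("wrist");st=manip.sense();p,Rm,y=state(st)
print(p,st["finger_gap"],st["force"])
for x in (-.02,-.013,-.006,0):
  for yy in (.025,.031,):
    for z in (-.011,.011):
      print(x,yy,z,(proj(w,p+Rm@np.array([x,yy,z]))[0]*1.5).round())
for d in (.106,.132):
    T=Rm.T@(np.array([.574,.2127,d])-p);print("lid",T.round(4),(proj(w,np.array([.574,.2127,d]))*1.5).round())
E
```

```text
[0.57397001 0.21210416 0.09931105] 0.5840252629635292 [-0.06492791  0.23241349  0.80636168]
-0.02 0.025 -0.011 [444. 332.]
-0.02 0.025 0.011 [442. 384.]
-0.02 0.031 -0.011 [460. 332.]
-0.02 0.031 0.011 [457. 384.]
-0.013 0.025 -0.011 [442. 325.]
-0.013 0.025 0.011 [439. 375.]
-0.013 0.031 -0.011 [457. 325.]
-0.013 0.031 0.011 [454. 375.]
-0.006 0.025 -0.011 [439. 318.]
-0.006 0.025 0.011 [437. 367.]
-0.006 0.031 -0.011 [454. 318.]
-0.006 0.031 0.011 [452. 367.]
0 0.025 -0.011 [438. 313.]
0 0.025 0.011 [436. 360.]
0 0.031 -0.011 [452. 313.]
0 0.031 0.011 [449. 360.]
lid [-0.0067  0.0005 -0.0003] [[379. 343.]]
lid [-0.0327  0.0005 -0.0003] [[379. 375.]]
```

```bash
python3 - <<'E'
from station import manip
from h import *
st=manip.sense();p,Rm,y=state(st)
s=manip.snapshot("scene");t=manip.snapshot("side")
ims=[]
for c,(u,v,k) in ((s,(280,150,6)),(t,(170,140,6))):
    im=cv2.resize(c["image"][v:v+65*1+30,u:u+65,::-1],None,fx=k,fy=k,interpolation=cv2.INTER_CUBIC)
    for x,col in ((0,(0,0,255)),(-.019,(0,255,0)),(-.035,(255,0,0))):
        for yy in (-.027,.027):
            q=proj(c,p+Rm@np.array([x,yy,0]))[0]; cv2.circle(im,(int((q[0]-u+.5)*k),int((q[1]-v+.5)*k)),3,col,-1)
    ims.append(im)
cv2.imwrite("pics/e2.png",np.hstack(ims))
E
```

```text
(no output)
```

View pics/e2.png

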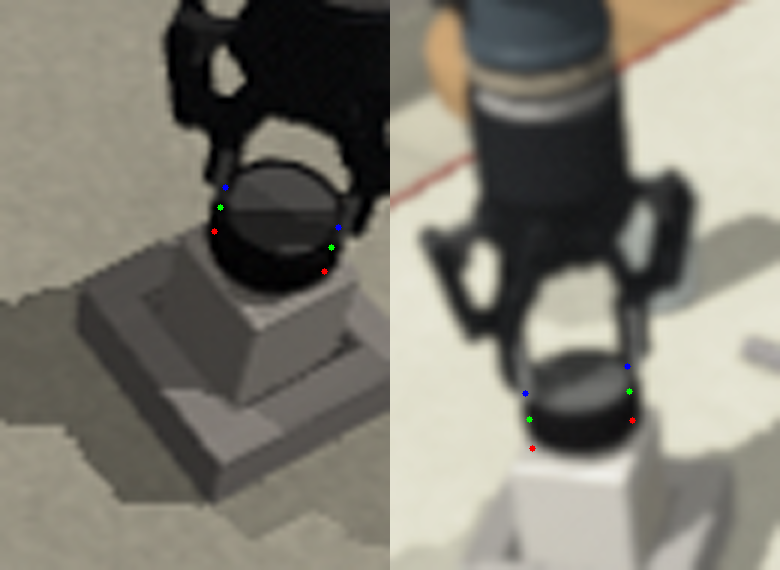

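The fingers closed just above the lid: in all three views the tips sit about 35 mm behind the TCP, not at it. So the lid grip needs a TCP of about 0.070. I'll open, go down and grip again.

Request:
{"method": "carry_out", "body": {
  "commands": [
    [[0,0,0,0,0,0,85],[0,0,0,0,0,0,85],[0,0,0,0,0,0,85],[0,0,0,0,0,0,85],[0,0,0,0,0,0,85]]
  ]
}}

```text
t: 12.85
tcp_pos: [0.574, 0.2121, 0.0993]
tool_rot: [0.174, 0.685, -0.174, 0.685]
force: [0.6, -0.9, 0.3]
finger_gap: 0.997
```

Request:
{"method": "carry_out", "body": {
  "commands": [
    [[0.3,0,0,0,0,0,85],[0.6,0,0,0,0,0,85],[0.9,0,0,0,0,0,85],[1.16,0,0,0,0,0,85],[1.16,0,0,0,0,0,85]]
  ]
}}

```text
t: 13.35
tcp_pos: [0.5729, 0.2119, 0.0687]
tool_rot: [0.173, 0.686, -0.174, 0.685]
force: [0.6, 0.2, -0.6]
finger_gap: 0.994
```

```bash
python3 - <<'E'
from station import manip
from h import *
st=manip.sense();p,Rm,y=state(st);print(st["t"],p,st["force"],st["finger_gap"])
w=manip.snapshot("wrist");crop(w,0,0,512,384,1.5,"w11.png")
E
```

```text
13.35 [0.57291076 0.21188215 0.06874414] [ 0.63724568  0.16754522 -0.63039365] 0.9943237275302975
```

View pics/w11.png

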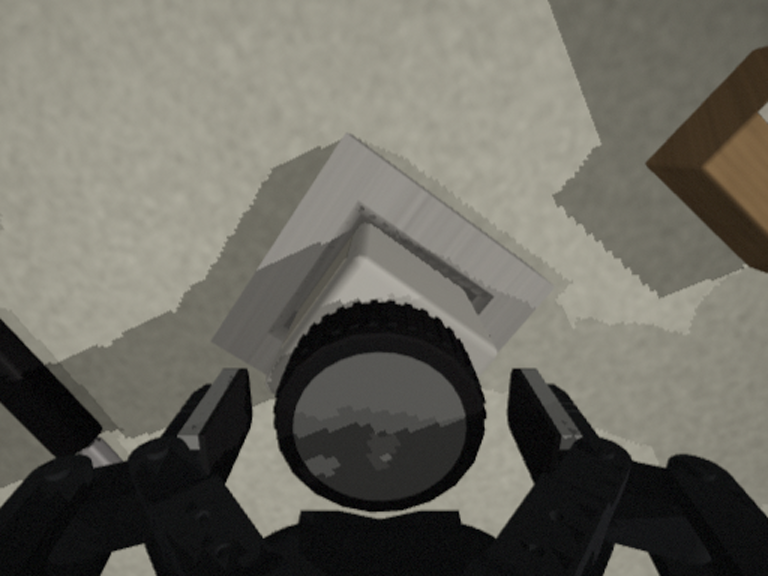

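The pads now straddle the lid. I'll close on it.

Request:
{"method": "carry_out", "body": {
  "commands": [
    [[0,0,0,0,0,0,50],[0,0,0,0,0,0,50],[0,0,0,0,0,0,50],[0,0,0,0,0,0,50],[0,0,0,0,0,0,50]]
  ],
  "force": 35
}}

```text
t: 13.9
tcp_pos: [0.5741, 0.2118, 0.0708]
tool_rot: [0.173, 0.685, -0.174, 0.686]
force: [-0.9, -2.4, 3.5]
finger_gap: 0.712
```

```bash
python3 - <<'E'
from station import manip
from h import *
w=manip.snapshot("wrist");crop(w,0,0,512,384,1.5,"w12.png")
t=manip.snapshot("side");s=manip.snapshot("scene")
for i in range(6):
    st=manip.sense();p,Rm,y=state(st);print(st["t"],p,y,st["force"].round(2),st["ft_torque"].round(3),st["finger_gap"],st["q"][-1]); manip.snapshot("side")
a=cv2.resize(s["image"][150:250,270:370,::-1],None,fx=4,fy=4);b=cv2.resize(t["image"][140:240,150:250,::-1],None,fx=4,fy=4)
cv2.imwrite("pics/e3.png",np.hstack([a,b]))
E
```

```text
14.05 [0.57410128 0.21188703 0.07075704] 1.0748171815044234 [-1.02 -2.46  4.22] [-0.413  0.22   0.03 ] 0.7204222534325855 -0.9031394840454202
14.1 [0.57410593 0.21186303 0.07073203] 1.0747463542015534 [-1.08 -2.93  3.92] [-0.41   0.212  0.005] 0.7118540587091637 -0.9031074082348103
14.15 [0.57414077 0.2118778  0.07074839] 1.0747508218850759 [-0.2  -2.66  4.83] [-0.477  0.272 -0.017] 0.7125680509099106 -0.9031019289730682
14.2 [0.57412698 0.21188123 0.07072891] 1.074786437091106 [-1.1  -3.76  5.63] [-0.504  0.201  0.017] 0.7089845717423987 -0.9031262289921409
14.25 [0.57412661 0.21187273 0.0707411 ] 1.0747587047546625 [-0.78 -2.92  5.8 ] [-0.446  0.239 -0.06 ] 0.7167291907928541 -0.9030936004224598
14.3 [0.57413359 0.21187305 0.07074352] 1.0747818344795665 [-1.59 -3.04  4.98] [-0.48   0.213  0.003] 0.7135261711321731 -0.9030953258391157
```

View pics/w12.png

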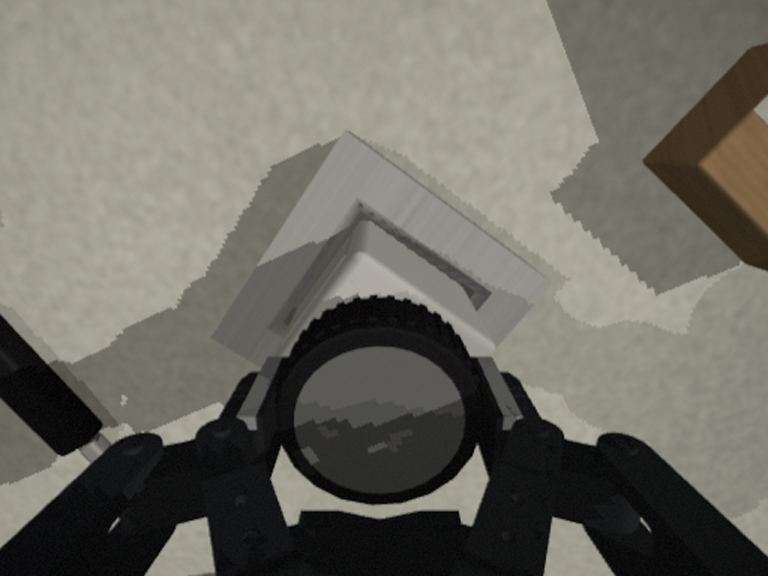

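View pics/e3.png

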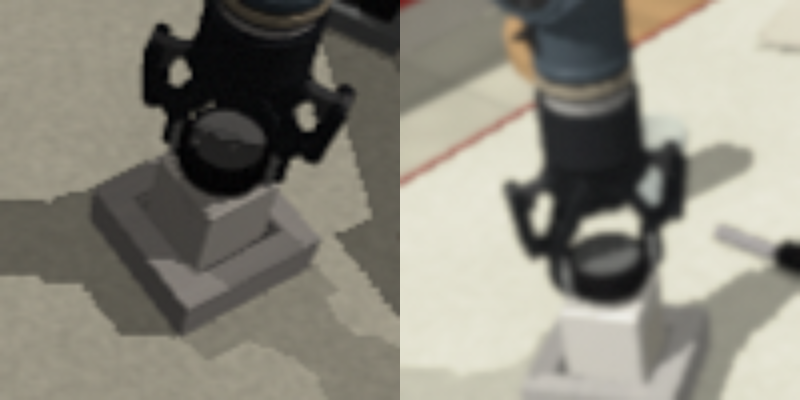

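The grip is good at gap 0.712, and it matches the gap from the pick, so the jar was carried by its lid. Now I'll turn clockwise, quickly at first and then in small steps.

Request:
{"method": "carry_out", "body": {
  "commands": [
    [[0,0,0,1,0,0,50],[0,0,0,2,0,0,50],[0,0,0,3,0,0,50],[0,0,0,4,0,0,50],[0,0,0,5,0,0,50]]
  ]
}}

```text
t: 14.85
tcp_pos: [0.574, 0.2121, 0.0707]
tool_rot: [0.319, 0.631, -0.319, 0.631]
force: [-1.6, -1.8, 5.6]
finger_gap: 0.713
```

```bash
cat > m.py <<'E'
from station import manip
from h import *
st=manip.sense();p,Rm,y=state(st)
T=[st["ft_torque"]]
for i in range(3):
    manip.snapshot("side"); s2=manip.sense(); T.append(s2["ft_torque"])
p2,_,y2=state(s2)
print("t",s2["t"],"p",p2.round(4),"yaw",round(y,4),round(y2,4),"turned",round(1.0748-y2,4),"F",s2["force"].round(1),"gap",round(s2["finger_gap"],3),"q6",round(s2["q"][-1],3),s2["tau"][-1])
print("Tz",np.round([a[2] for a in T],3))
E
python3 m.py
```

```text
t 15.0 p [0.574  0.2121 0.0707] yaw 0.6352 0.6379 turned 0.4369 F [-1.9 -1.7  5.8] gap 0.714 q6 -0.466 -0.003966740041505545
Tz [ 0.054 -0.    -0.036 -0.038]
```

Request:
{"method": "carry_out", "body": {
  "commands": [
    [[0,0,0,1,0,0,50],[0,0,0,2,0,0,50],[0,0,0,3,0,0,50],[0,0,0,4,0,0,50],[0,0,0,5,0,0,50]]
  ]
}}

```text
t: 15.5
tcp_pos: [0.5739, 0.2121, 0.0707]
tool_rot: [0.448, 0.547, -0.448, 0.547]
force: [-1.4, -2.1, 5.3]
finger_gap: 0.714
```

```bash
python3 m.py
```

```text
t 15.65 p [0.574  0.2121 0.0707] yaw 0.1989 0.2016 turned 0.8732 F [-1.9 -1.8  5.7] gap 0.714 q6 -0.03 -0.0039430943434126675
Tz [ 0.076 -0.062 -0.052 -0.073]
```

Request:
{"method": "carry_out", "body": {
  "commands": [
    [[0,0,0,1,0,0,50],[0,0,0,2,0,0,50],[0,0,0,3,0,0,50],[0,0,0,4,0,0,50],[0,0,0,5,0,0,50]]
  ]
}}

```text
t: 16.15
tcp_pos: [0.5739, 0.212, 0.0707]
tool_rot: [-0.556, -0.437, 0.556, -0.437]
force: [-1.6, -1.7, 5.3]
finger_gap: 0.715
```

```bash
python3 m.py
```

```text
t 16.3 p [0.5739 0.212  0.0707] yaw -0.2374 -0.2346 turned 1.3094 F [-1.8 -1.8  5.8] gap 0.717 q6 0.406 -0.0039600153104402125
Tz [ 0.031 -0.057 -0.035 -0.083]
```

Request:
{"method": "carry_out", "body": {
  "commands": [
    [[0,0,0,0.4,0,0,50],[0,0,0,0.8,0,0,50],[0,0,0,1.2,0,0,50],[0,0,0,1.6,0,0,50],[0,0,0,2,0,0,50]]
  ]
}}

```text
t: 16.8
tcp_pos: [0.5739, 0.212, 0.0707]
tool_rot: [-0.591, -0.388, 0.591, -0.388]
force: [-1.5, -2.5, 5.4]
finger_gap: 0.717
```

```bash
python3 m.py
```

```text
t 16.95 p [0.5739 0.212  0.0708] yaw -0.4098 -0.409 turned 1.4838 F [-1.8 -2.4  5.6] gap 0.718 q6 0.581 -0.039893294451758265
Tz [ 0.055 -0.029 -0.075 -0.11 ]
```

Request:
{"method": "carry_out", "body": {
  "commands": [
    [[0,0,0,0.4,0,0,50],[0,0,0,0.8,0,0,50],[0,0,0,1.2,0,0,50],[0,0,0,1.6,0,0,50],[0,0,0,1.8,0,0,50]]
  ]
}}

```text
t: 17.45
tcp_pos: [0.5739, 0.212, 0.0707]
tool_rot: [-0.62, -0.34, 0.62, -0.34]
force: [-2.2, -3.0, 5.0]
finger_gap: 0.714
```

```bash
python3 m.py
```

```text
t 17.6 p [0.5739 0.212  0.0707] yaw -0.5664 -0.566 turned 1.6408 F [-1.9 -2.1  5.1] gap 0.713 q6 0.738 -0.05278321914374828
Tz [ 0.002  0.018  0.017 -0.037]
```

Request:
{"method": "carry_out", "body": {
  "commands": [
    [[0,0,0,0.4,0,0,50],[0,0,0,0.8,0,0,50],[0,0,0,1.2,0,0,50],[0,0,0,1.6,0,0,50],[0,0,0,2,0,0,50]]
  ]
}}

```text
t: 18.1
tcp_pos: [0.5738, 0.212, 0.0707]
tool_rot: [-0.647, -0.285, 0.647, -0.285]
force: [-2.3, -2.5, 6.0]
finger_gap: 0.717
```

```bash
python3 m.py
```

```text
t 18.25 p [0.5738 0.212  0.0707] yaw -0.7414 -0.7406 turned 1.8154 F [-1.4 -1.6  6.6] gap 0.715 q6 0.912 -0.03989950753748417
Tz [ 0.049 -0.021 -0.024 -0.08 ]
```

Request:
{"method": "carry_out", "body": {
  "commands": [
    [[0,0,0,0.4,0,0,50],[0,0,0,0.8,0,0,50],[0,0,0,1.2,0,0,50],[0,0,0,1.6,0,0,50],[0,0,0,2,0,0,50]]
  ]
}}

```text
t: 18.75
tcp_pos: [0.5738, 0.2123, 0.0707]
tool_rot: [-0.669, -0.228, 0.669, -0.228]
force: [-2.0, -1.5, 6.0]
finger_gap: 0.717
```

```bash
python3 m.py
```

```text
t 18.9 p [0.5738 0.2123 0.0707] yaw -0.9148 -0.9142 turned 1.989 F [-2.8 -2.3  5.1] gap 0.715 q6 1.086 0.14978076796978712
Tz [0.352 0.175 0.187 0.127]
```

The torque jumped to 0.35 while turning, so the lid has met its seal, about 0.07 rad ago. Another 1.5 units (0.13 rad) should bring it to about 0.6 N m.

Request:
{"method": "carry_out", "body": {
  "commands": [
    [[0,0,0,0.3,0,0,50],[0,0,0,0.6,0,0,50],[0,0,0,0.9,0,0,50],[0,0,0,1.2,0,0,50],[0,0,0,1.5,0,0,50]]
  ]
}}

```text
t: 19.4
tcp_pos: [0.5738, 0.2119, 0.0707]
tool_rot: [-0.683, -0.184, 0.683, -0.185]
force: [-2.6, -3.1, 5.7]
finger_gap: 0.714
```

```bash
python3 m.py
```

```text
t 19.55 p [0.5738 0.2119 0.0707] yaw -1.0439 -1.0436 turned 2.1184 F [-2.3 -2.2  6. ] gap 0.709 q6 1.216 0.39408414624631405
Tz [0.539 0.356 0.344 0.372]
```

Torque while turning was 0.54 N m, up 0.19 over 0.13 rad, which is on the expected slope and inside the snug band. I'll release and rise.

Request:
{"method": "carry_out", "body": {
  "commands": [
    [[0,0,0,0,0,0,85],[0,0,0,0,0,0,85],[0,0,0,0,0,0,85],[0,0,0,0,0,0,85],[0,0,0,0,0,0,85]]
  ]
}}

```text
t: 20.05
tcp_pos: [0.574, 0.2122, 0.0701]
tool_rot: [-0.683, -0.183, 0.683, -0.183]
force: [-0.7, 1.1, -0.4]
finger_gap: 0.999
```

Request:
{"method": "carry_out", "body": {
  "commands": [
    [[-0.4,0,0,0,0,0,85],[-1.2,0,0,0,0,0,85],[-2.4,0,0,0,0,0,85],[-3.8,0,0,0,0,0,85],[-5,0,0,0,0,0,85]]
  ]
}}

```text
t: 20.55
tcp_pos: [0.5743, 0.2122, 0.1978]
tool_rot: [0.683, 0.183, -0.682, 0.183]
force: [0.1, -0.1, -0.7]
finger_gap: 0.994
```

Request:
{"method": "carry_out", "body": {
  "commands": [
    [[-0.5,0,0,0,0,0,85],[-1,0,0,0,0,0,85],[-1.5,0,0,0,0,0,85],[-1.5,0,0,0,0,0,85],[-1.5,0,0,0,0,0,85]]
  ]
}}

```text
t: 21.05
tcp_pos: [0.5735, 0.212, 0.232]
tool_rot: [-0.682, -0.183, 0.683, -0.183]
force: [-0.5, 0.5, -0.2]
finger_gap: 1.0
```

```bash
python3 - <<'E'
from station import manip
from h import *
import pickle
w=manip.snapshot("wrist");st=manip.sense();t=manip.snapshot("side");s=manip.snapshot("scene")
pickle.dump((st,w,s,t),open("w13.pkl","wb"))
crop(w,0,0,512,384,1.5,"w13.png")
a=cv2.resize(s["image"][130:280,220:420,::-1],None,fx=2,fy=2);b=cv2.resize(t["image"][130:280,120:320,::-1],None,fx=2,fy=2)
cv2.imwrite("pics/e4.png",np.hstack([a,b]))
print(st["t"],st["tcp_pos"],st["force"],st["finger_gap"])
E
```

```text
21.1 [0.57328619 0.21191954 0.23159287] [1.15978045 0.81843078 0.31424687] 0.9951641397900498
```

View pics/w13.png

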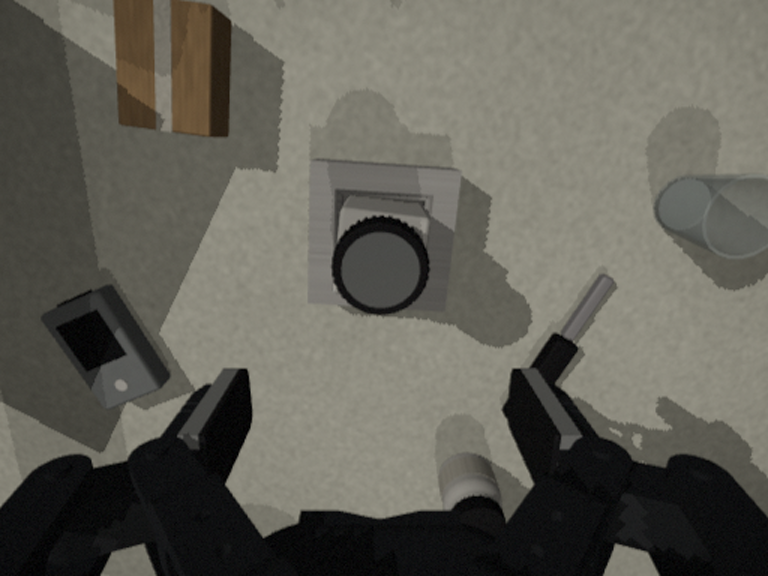

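View pics/e4.png

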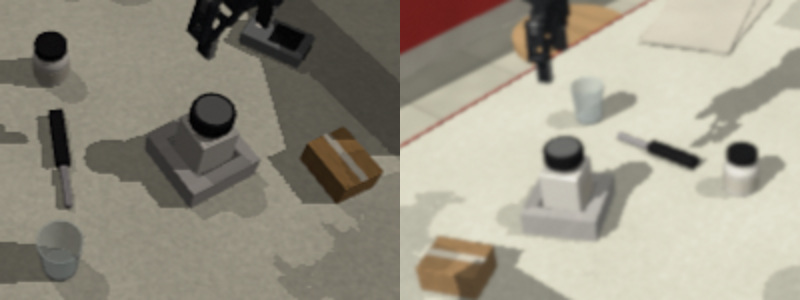

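The jar stands upright in the well and nothing touches it. I'll check its position and height with a triangulation.

```bash
python3 - <<'E'
from h import *
import pickle
from scipy.optimize import least_squares
st,w,s,t=pickle.load(open("w13.pkl","rb"))
obs=[(w,(380.5/1.5-.5,269/1.5-.5)),(s,(220+213/2-.25,130+110/2-.25)),(t,(120+164/2-.25,130+149/2-.25))]
r=least_squares(lambda P:np.concatenate([proj(c,P)[0]-uv for c,uv in obs]),[.57,.21,.13]);print(r.x,r.fun.round(2))
for c,uv in obs: print(ray(c,*uv,.132).round(4))
g=lambda x,y:((x+.5)/1.5-.5,(y+.5)/1.5-.5)
P=[ray(w,*g(*q),.04) for q in [(310,159),(461,169),(309,303)]]; print(np.round(P,4), ((P[1]+P[2])/2).round(4))
E
```

```text
[0.57358322 0.21229697 0.12860094] [ 0.01  0.36 -0.09  0.4  -0.9   0.15]
[0.5747 0.213  0.132 ]
[0.5747 0.2118 0.132 ]
[0.5684 0.2133 0.132 ]
[[0.6019 0.2922 0.04  ]
 [0.655  0.1853 0.04  ]
 [0.4942 0.2375 0.04  ]] [0.5746 0.2114 0.04  ]
```

```bash
python3 -c "
from station import manip
print(manip.sign_off(), manip.sense()['t'])"
```

```text
the job is handed in; nothing more can be done
the job is handed in; nothing more can be done
```

The square jar is standing in the holder's well with its lid screwed down snug, and I handed the job in at about 21 s. No verdict was reported.

- **Placing:** the jar went in without jamming and met the floor at the expected height, with an upward force of about 6.5 N.
- **Tightening:** I turned the lid clockwise about 2.12 rad in a single grasp at 35 N. It met the seal after about 1.92 rad. The last torque while turning was 0.54 N m, inside the snug range, so I estimate it is 0.17 to 0.2 rad past the seal. I judged this from torque and angle only, because the seal itself can't be seen.
- **Last checks:** the lid centre was within about 1.5 mm of the well centre, and the jar looked upright. The fingers were open and well clear, and the bystanders looked undisturbed. I checked the bystanders by eye only.

**What disagreed:**
- **Fingertips:** they appeared about 35 mm behind the stated TCP. As a result, my first pick gripped the jar by its lid rather than its body, and my first lid grasp closed just above the lid, so I redid it lower down.
- **Height:** the three-camera estimate put the lid top at 129 mm, against 132 mm expected. The side camera was about 6 mm off in x, so I trusted the height felt on contact instead.

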